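Lay the bench tools out in mirror order for a left-hander

TASK

A left-handed colleague takes over the bench: move the four tools from the row of grey cradles into the four lanes of the wooden comb rack in reverse order, so that the tool now leftmost lies in the rightmost lane, and so on. Lay each one down between the teeth, centred across both rails, with its handle or blunt end towards the robot as before. Leave the oil can standing where it is.

Things in the scene. Friction and masses are not known exactly. Their poses are not given: they have to be found in the camera images.
- chisel: Chisel with yellow handle and flat steel blade, 210 x 23 x 24 mm, 0.15 kg. Origin: middle of its length and width, underside. It lies along its y axis: +y to the handle end (near the robot at the start), -y to the cutting edge. Handle 20 mm wide, y = 8 to 105 mm, 2 to 23 mm above the origin; grip at y = 25 mm (weight centre at y = 46). Its origin rests 2 mm below the supporting surface.
- screwdriver: Screwdriver with black handle (reddish end) and steel blade, 201 x 28 x 29 mm, 0.1 kg. Origin: middle of its length and width, underside. It lies along its y axis: +y to the handle end (near the robot at the start), -y to the blade tip. Handle 24 mm wide, y = 4 to 99 mm, 3 to 30 mm above the origin; grip at y = 25 mm (weight centre at y = 46). Its origin rests 3 mm below the supporting surface.
- twist_drill: Large bright steel twist drill, 150 mm long, 13 mm thick, 0.08 kg. Origin: middle of its length and width, underside. It lies along its y axis: +y to the plain shank (near the robot at the start), -y to the fluted cutting point. Grip it at its middle with the fingertips about 5 mm below its underside.
- pencil: Flat red carpenter's pencil, 166 x 14 x 8 mm, 0.02 kg. Origin: middle of its length and width, underside. It lies along its y axis: +y to the blunt end (near the robot at the start), -y to the sharpened point. Grip it at its middle with the fingertips about 5 mm below its underside.
- chisel_cradle: Fixed grey cradle that holds the chisel at the start: 176 mm long (x, away from the robot), 52 wide (y, left), 42 high; four alike in a row, 56 mm pitch, on a board. Origin: centre of its underside, 8 mm above the bench. Supports 22 mm above the origin at x = -82 to -50 and 50 to 82 mm; floor between them 6 mm above the origin. 20 mm cheeks beside the supports, 42 mm apart.
- screwdriver_cradle: Fixed grey cradle that holds the screwdriver at the start: 176 mm long (x, away from the robot), 52 wide (y, left), 42 high; four alike in a row, 56 mm pitch, on a board. Origin: centre of its underside, 8 mm above the bench. Supports 22 mm above the origin at x = -82 to -50 and 50 to 82 mm; floor between them 6 mm above the origin. 20 mm cheeks beside the supports, 42 mm apart.
- twist_drill_cradle: Fixed grey cradle that holds the twist drill at the start: 176 mm long (x, away from the robot), 52 wide (y, left), 42 high; four alike in a row, 56 mm pitch, on a board. Origin: centre of its underside, 8 mm above the bench. Supports 22 mm above the origin at x = -82 to -50 and 50 to 82 mm; floor between them 6 mm above the origin. 20 mm cheeks beside the supports, 42 mm apart.
- pencil_cradle: Fixed grey cradle that holds the pencil at the start: 176 mm long (x, away from the robot), 52 wide (y, left), 42 high; four alike in a row, 56 mm pitch, on a board. Origin: centre of its underside, 8 mm above the bench. Supports 22 mm above the origin at x = -82 to -50 and 50 to 82 mm; floor between them 6 mm above the origin. 20 mm cheeks beside the supports, 42 mm apart.
- comb_rack: Fixed wooden comb rack, empty: 180 mm deep (x, away from the robot), 244 wide (y, left). Origin: middle of its front lower edge, on the bench. Rails, tops 30 mm above the bench, at x = 8 to 40 and 140 to 172 mm (middle x = 90); base between them 10 mm high. 18 mm high teeth part four lanes along x, 44 mm clear, centred at y = 84, 28, -28, -84 mm.
- oil_can: Bystander: red oil can with thin curved spout, 66 x 89 x 151 mm, standing on the bench near the work; origin: centre of its underside.
Mind the look-alikes: they are no part of the job. What is shaped like the twist_drill but green is not meant.

How it is judged (in metres and radians):
At the end, for the whole second after the job is handed in: The tools rest in their lanes in the reverse of the cradles' order: origin within 17 mm of the lane's centre line and 25 mm of the rack's middle lengthways, 18 to 42 mm above the bench, level within 0.09 rad, along the lane within 0.2 rad, handle or blunt end to the rack's front ((y of chisel in the frame of comb_rack between -0.101 and -0.067 m or y of chisel in the frame of comb_rack between -0.045 and -0.011 m or y of chisel in the frame of comb_rack between 0.011 and 0.045 m or y of chisel in the frame of comb_rack between 0.067 and 0.101 m) and x of chisel in the frame of comb_rack between 0.065 and 0.115 m and z of chisel in the frame of comb_rack between 0.018 and 0.042 m and angle between chisel's own y axis and vertical between 1.48 and 1.66 rad and angle between the y axis of each of chisel, screwdriver, twist_drill, pencil and the x axis of comb_rack, either way round below 0.2 rad and y of comb_rack in the frame of chisel above 0.04 m and linear speed of each of chisel, screwdriver, twist_drill, pencil below 0.01 m/s and (y of screwdriver in the frame of comb_rack between -0.101 and -0.067 m or y of screwdriver in the frame of comb_rack between -0.045 and -0.011 m or y of screwdriver in the frame of comb_rack between 0.011 and 0.045 m or y of screwdriver in the frame of comb_rack between 0.067 and 0.101 m) and x of screwdriver in the frame of comb_rack between 0.065 and 0.115 m and z of screwdriver in the frame of comb_rack between 0.018 and 0.042 m and angle between screwdriver's own y axis and vertical between 1.48 and 1.66 rad and y of comb_rack in the frame of screwdriver above 0.04 m and (y of twist_drill in the frame of comb_rack between -0.101 and -0.067 m or y of twist_drill in the frame of comb_rack between -0.045 and -0.011 m or y of twist_drill in the frame of comb_rack between 0.011 and 0.045 m or y of twist_drill in the frame of comb_rack between 0.067 and 0.101 m) and x of twist_drill in the frame of comb_rack between 0.065 and 0.115 m and z of twist_drill in the frame of comb_rack between 0.018 and 0.042 m and angle between twist_drill's own y axis and vertical between 1.48 and 1.66 rad and y of comb_rack in the frame of twist_drill above 0.04 m and (y of pencil in the frame of comb_rack between -0.101 and -0.067 m or y of pencil in the frame of comb_rack between -0.045 and -0.011 m or y of pencil in the frame of comb_rack between 0.011 and 0.045 m or y of pencil in the frame of comb_rack between 0.067 and 0.101 m) and x of pencil in the frame of comb_rack between 0.065 and 0.115 m and z of pencil in the frame of comb_rack between 0.018 and 0.042 m and angle between pencil's own y axis and vertical between 1.48 and 1.66 rad and y of comb_rack in the frame of pencil above 0.04 m and ((y of chisel_cradle in the frame of screwdriver_cradle above 0.02 m and ((y of screwdriver in the frame of comb_rack above -0.056 m and y of chisel in the frame of comb_rack below -0.056 m) or (y of screwdriver in the frame of comb_rack above 0 m and y of chisel in the frame of comb_rack below 0 m) or (y of screwdriver in the frame of comb_rack above 0.056 m and y of chisel in the frame of comb_rack below 0.056 m))) or (y of chisel_cradle in the frame of screwdriver_cradle below -0.02 m and ((y of chisel in the frame of comb_rack above -0.056 m and y of screwdriver in the frame of comb_rack below -0.056 m) or (y of chisel in the frame of comb_rack above 0 m and y of screwdriver in the frame of comb_rack below 0 m) or (y of chisel in the frame of comb_rack above 0.056 m and y of screwdriver in the frame of comb_rack below 0.056 m)))) and ((y of chisel_cradle in the frame of twist_drill_cradle above 0.02 m and ((y of twist_drill in the frame of comb_rack above -0.056 m and y of chisel in the frame of comb_rack below -0.056 m) or (y of twist_drill in the frame of comb_rack above 0 m and y of chisel in the frame of comb_rack below 0 m) or (y of twist_drill in the frame of comb_rack above 0.056 m and y of chisel in the frame of comb_rack below 0.056 m))) or (y of chisel_cradle in the frame of twist_drill_cradle below -0.02 m and ((y of chisel in the frame of comb_rack above -0.056 m and y of twist_drill in the frame of comb_rack below -0.056 m) or (y of chisel in the frame of comb_rack above 0 m and y of twist_drill in the frame of comb_rack below 0 m) or (y of chisel in the frame of comb_rack above 0.056 m and y of twist_drill in the frame of comb_rack below 0.056 m)))) and ((y of chisel_cradle in the frame of pencil_cradle above 0.02 m and ((y of pencil in the frame of comb_rack above -0.056 m and y of chisel in the frame of comb_rack below -0.056 m) or (y of pencil in the frame of comb_rack above 0 m and y of chisel in the frame of comb_rack below 0 m) or (y of pencil in the frame of comb_rack above 0.056 m and y of chisel in the frame of comb_rack below 0.056 m))) or (y of chisel_cradle in the frame of pencil_cradle below -0.02 m and ((y of chisel in the frame of comb_rack above -0.056 m and y of pencil in the frame of comb_rack below -0.056 m) or (y of chisel in the frame of comb_rack above 0 m and y of pencil in the frame of comb_rack below 0 m) or (y of chisel in the frame of comb_rack above 0.056 m and y of pencil in the frame of comb_rack below 0.056 m)))) and ((y of screwdriver_cradle in the frame of twist_drill_cradle above 0.02 m and ((y of twist_drill in the frame of comb_rack above -0.056 m and y of screwdriver in the frame of comb_rack below -0.056 m) or (y of twist_drill in the frame of comb_rack above 0 m and y of screwdriver in the frame of comb_rack below 0 m) or (y of twist_drill in the frame of comb_rack above 0.056 m and y of screwdriver in the frame of comb_rack below 0.056 m))) or (y of screwdriver_cradle in the frame of twist_drill_cradle below -0.02 m and ((y of screwdriver in the frame of comb_rack above -0.056 m and y of twist_drill in the frame of comb_rack below -0.056 m) or (y of screwdriver in the frame of comb_rack above 0 m and y of twist_drill in the frame of comb_rack below 0 m) or (y of screwdriver in the frame of comb_rack above 0.056 m and y of twist_drill in the frame of comb_rack below 0.056 m)))) and ((y of screwdriver_cradle in the frame of pencil_cradle above 0.02 m and ((y of pencil in the frame of comb_rack above -0.056 m and y of screwdriver in the frame of comb_rack below -0.056 m) or (y of pencil in the frame of comb_rack above 0 m and y of screwdriver in the frame of comb_rack below 0 m) or (y of pencil in the frame of comb_rack above 0.056 m and y of screwdriver in the frame of comb_rack below 0.056 m))) or (y of screwdriver_cradle in the frame of pencil_cradle below -0.02 m and ((y of screwdriver in the frame of comb_rack above -0.056 m and y of pencil in the frame of comb_rack below -0.056 m) or (y of screwdriver in the frame of comb_rack above 0 m and y of pencil in the frame of comb_rack below 0 m) or (y of screwdriver in the frame of comb_rack above 0.056 m and y of pencil in the frame of comb_rack below 0.056 m)))) and ((y of twist_drill_cradle in the frame of pencil_cradle above 0.02 m and ((y of pencil in the frame of comb_rack above -0.056 m and y of twist_drill in the frame of comb_rack below -0.056 m) or (y of pencil in the frame of comb_rack above 0 m and y of twist_drill in the frame of comb_rack below 0 m) or (y of pencil in the frame of comb_rack above 0.056 m and y of twist_drill in the frame of comb_rack below 0.056 m))) or (y of twist_drill_cradle in the frame of pencil_cradle below -0.02 m and ((y of twist_drill in the frame of comb_rack above -0.056 m and y of pencil in the frame of comb_rack below -0.056 m) or (y of twist_drill in the frame of comb_rack above 0 m and y of pencil in the frame of comb_rack below 0 m) or (y of twist_drill in the frame of comb_rack above 0.056 m and y of pencil in the frame of comb_rack below 0.056 m))))); the robot touches nothing.
It fails at once if the oil can is shifted more than 30 mm or tipped (distance of oil_can from where it was at the start of the episode above 0.03 m or angle between oil_can's own z axis and vertical above 0.4 rad).
It also fails if it takes over 102 s, if anything falls off the work surface, if the arm or the gripper's body presses on something with over 40 N, if the wrist force passes 120 N, or if a joint passes its speed limit or range.

ROBOT

A 6-joint arm with a two-finger parallel gripper is mounted at the origin on a cart in front of the work surface, level with it; the furniture and walls round the work are solid. World frame = base frame: x ahead of the robot, y to its left, z up, the work surface at z = 0. Lengths are in m, angles in degrees, forces in N, time in s.
With the tool pointing down it reaches from about 0.35 to 0.875 m from the base axis. Payload 4.2 kg.
Tool frame: the origin (TCP) lies between the finger pads; the fingertips stand 17 mm ahead of it and the grasp point (between the pads) lies 2 mm behind it; z points along the fingers, y is the line along which they close (so a half turn about z gives the same grasp; the last joint's range is limited). The gripper opens to 87 mm and grips with 3 to 60 N. Pads are 19 mm wide; open, the fingers measure 117 mm over their backs; the gripper's body (75 mm by 190 mm) begins 51 mm behind the grasp point.
Start: joints at [88.213, 22.042, 0.453, 0, -68.411, -14.817], TCP at [0.179, 0.599, 0.24] pointing down, gripper open.
Joint ranges: [-179.83, 179.83], [-69.29, 118.12], [-61.27, 80.66], [-181.25, 117.63], [-171.15, -9.14], [-177.46, 177.46]. Speed limits (degrees/s): [159.86, 159.86, 180, 180, 180, 180].

INTERFACE

Orientations are given as a 3x3 rotation matrix whose columns are the frame's x, y, z axes.
In Python, from station import r gives the robot as it stands.
- The arm moves only by the tool servo_tool, never from a script. Its argument "targets" is a list of rows, each a list of 5 numbers: the shift along the world's x, y, z in units of 30 mm (1.0 is 30 mm), then the turn about the world's z in rad, then the finger opening in mm, from 0 to 87. In form: [[x, y, z, turn, gripper], ...]. A call has exactly 5 rows; each row is the pose to reach, as a shift and turn from the pose commanded when the call began; what a row does not reach only later rows make up. A row lasts 1/12 s, in which the tool goes at most 41.7 mm and 7.16 degrees, less where a joint would pass 70% of its speed; a pose out of reach is approached as far as the arm can. A call with a gripper value outside its range is refused whole. The fingers move at their own pace and stop on an object; the grip force is fixed at half the most. Time passes only in rows, so rows that repeat a pose let the fingers close, or fill a call up. It gives the time, the measured TCP pose, the force, the opening and the grip force at its end, in the units of the state.
- r.sense(): the state, without advancing time (a new reading comes with each control period).
- r.capture(name): name is "scene" or "top" or "wrist"; returns a dict with "pixels" (420x560x3 uint8, red, green, blue), "fx", "fy", "cx", "cy" (pixels), "world_from_camera" (4x4, takes a point from camera to world coordinates). Camera axes: x right, y down, z forward; pixel columns grow to the right and rows downward; lengths in m; the calibration is good to about 2 mm. A picture is of the moment at which its call begins. There is no depth.
- r.finish_job(): hands the job in; it is judged then, once.
The state is a dict: "time_s": time; "joints": joint angles; "joint_velocities": joint speeds; "effort": joint torques, N m; "tcp_pos": TCP position; "ee_rot": TCP orientation; "wrist_force": force on the tool from outside, world axes, zero at the start; "moment": the same for the moment, N m; "gripper_width": opening from 0.0 (shut) to 1.0 (fully open); "gripper_force": force on a finger pad.
Only numpy, scipy, OpenCV 4.12 (cv2) and the standard library are available. Lean on these libraries where they do the work, as an engineer would, in place of code of your own. Each camera call takes 0.05 s, during which the arm holds its last target. There are 200 camera calls.

## Working session

There is one attempt and no reset: what is moved stays moved. The work goes in short steps, Python scripts to look and compute and a tool call to move; the robot and the scene stay as the last step left them, time stands still between calls to the robot, and variables do not carry over. Pictures are saved under pics/ and viewed, at most 14 in all, crops included, and the job is handed in when it is done.

Besides the shell and the picture viewer there is one more tool, called after ">>>" as a command line: name --pt "numbers of a row" for each row, then --argument value for the rest. servo_tool: Moves the arm, as the interface text tells. Its arguments: {"type":"object","properties":{"targets":{"type":"array","items":{"type":"array","items":{"type":"number"}}}},"required":["targets"]}

```bash
mkdir -p pics
python3 - <<'E'
from station import r
import cv2,numpy as np
s=r.sense();print(s)
for n in("scene","top","wrist"):
    c=r.capture(n);cv2.imwrite(f"pics/{n}0.png",c["pixels"][:,:,::-1]);print(n,c["fx"],c["cx"],c["cy"],np.round(c["world_from_camera"],4).tolist())
E
```

```text
{'time_s': 0.0, 'joints': array([ 8.82114361e+01,  2.20924364e+01,  3.81678888e-01, -2.98308984e-02,
       -6.84091195e+01, -1.48159597e+01]), 'joint_velocities': array([ 0.01088257,  0.04006268, -0.02784848,  0.12324076, -0.00158722,
        0.04096282]), 'effort': array([ 4.68481103e-04, -3.90662456e+01,  1.87407911e+01,  4.21992257e+00,
        1.10657982e-02, -1.88751264e-04]), 'tcp_pos': array([0.17842437, 0.59842513, 0.23845268]), 'ee_rot': array([[ 9.58245124e-01, -2.85947516e-01, -5.49180574e-04],
       [-2.85948035e-01, -9.58242877e-01, -2.07607241e-03],
       [ 6.73993755e-05,  2.14642337e-03, -9.99997694e-01]]), 'wrist_force': array([-0.14913506,  0.39295184,  0.50505621]), 'moment': array([ 0.00144876, -0.01360186,  0.00911933]), 'gripper_force': 0.0, 'gripper_width': 1.0013904684751442}
scene 473.2287978575045 281.3997418724283 223.84858193239927 [[0.5708, -0.5989, 0.5617, -0.308], [-0.8211, -0.4113, 0.3959, -0.4663], [-0.0061, -0.6872, -0.7265, 1.0704], [0.0, 0.0, 0.0, 1.0]]
top 387.82545376045545 287.06138264191827 210.50180643958856 [[-0.0652, -0.9761, 0.2072, 0.2879], [-0.9979, 0.0647, -0.0092, 0.1066], [-0.0044, -0.2074, -0.9782, 1.0368], [0.0, 0.0, 0.0, 1.0]]
wrist 290.85249700254485 283.59657429905013 211.1239123064218 [[-0.2852, -0.9256, -0.2489, 0.2464], [-0.9585, 0.276, 0.0721, 0.5782], [0.002, 0.2592, -0.9658, 0.3836], [0.0, 0.0, 0.0, 1.0]]
```

View pics/top0.png

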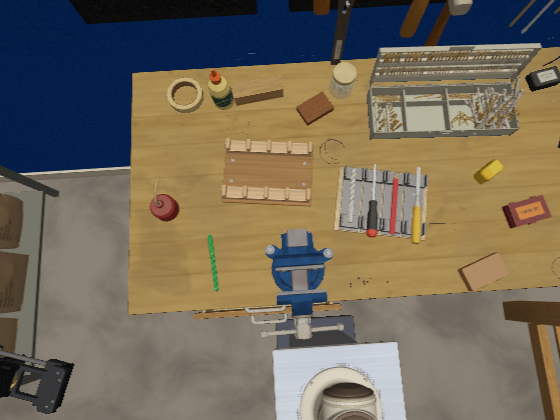

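View pics/scene0.png

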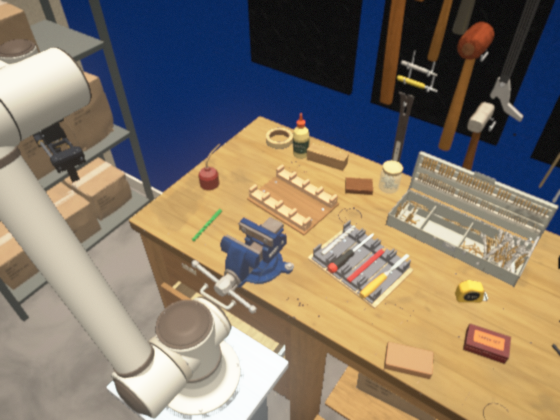

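View pics/wrist0.png

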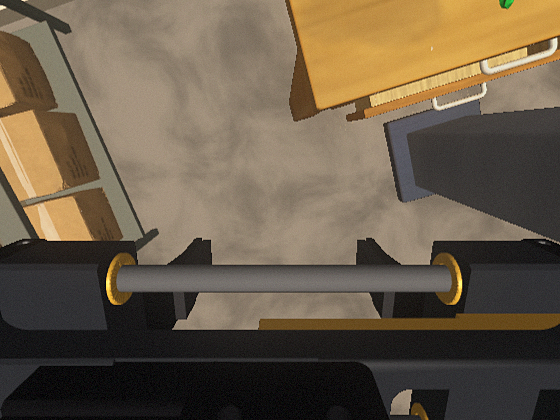

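The top view shows the rack at about (222-313, 140-205). The cradles are at (335-428, 168-238), holding from left to right the drill, screwdriver, pencil and chisel. The oil can is at (163,207), the green decoy at (213,262), and the vise at (298,265), in front of the rack. The wrist view only sees the floor and the table edge. Next I'll take enlarged crops for measuring.

Run:
```python
import cv2
def crop(n,x0,y0,w,h,k,out):
    i=cv2.imread(f"pics/{n}0.png")[y0:y0+h,x0:x0+w]
    i=cv2.resize(i,None,fx=k,fy=k,interpolation=cv2.INTER_CUBIC)
    for a in range(0,w,20):
        cv2.putText(i,str(x0+a),(a*k,9),0,.35,(255,255,255),1);cv2.line(i,(a*k,10),(a*k,16),(255,255,255),1)
    for b in range(0,h,20):
        cv2.putText(i,str(y0+b),(0,b*k+4),0,.35,(255,255,255),1)
    cv2.imwrite("pics/"+out,i)
crop("top",215,130,220,120,3.6 and 3,"topc.png") if 0 else crop("top",215,132,222,150,3,"topc.png")
crop("scene",222,145,200,160,3+0,"scc.png") if 0 else crop("scene",222,145,195,150,4,"scc.png")
```

```text
(no output)
```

View pics/topc.png

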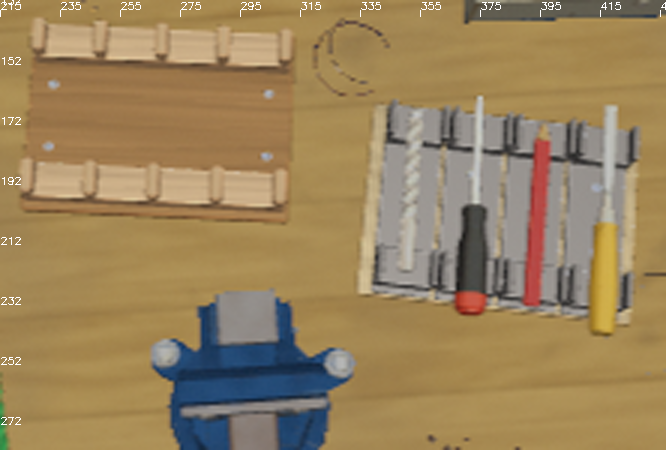

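View pics/scc.png

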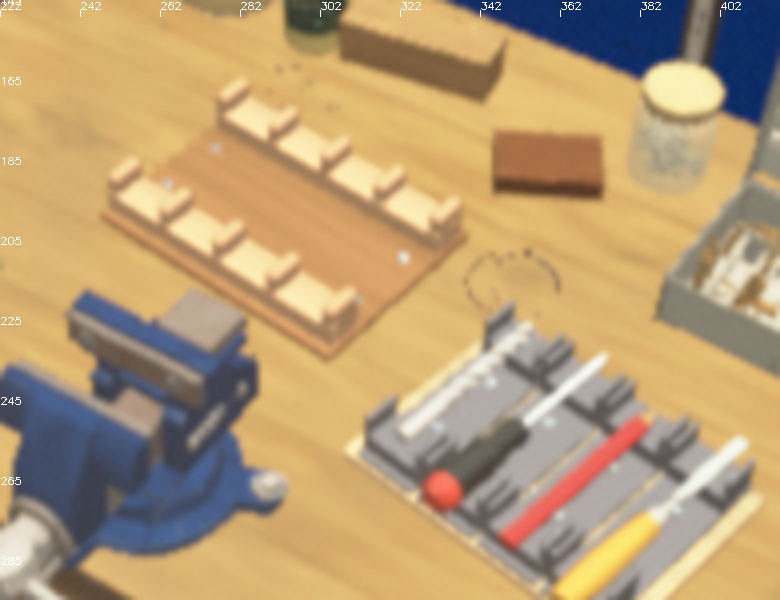

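The top crop shows the inner tooth tops of the rack's front row at crop (90,178), (153,182) and (217,186), and of the back row at (100,38), (163,40) and (224,44). The tool ends are clear in both views. I'll triangulate these next.

```bash
cat > h.py <<'E'
import numpy as np
TK=(387.825,287.061,210.502);SK=(473.229,281.40,223.849)
TM=np.array([[-0.0652,-0.9761,0.2072,0.2879],[-0.9979,0.0647,-0.0092,0.1066],[-0.0044,-0.2074,-0.9782,1.0368]])
SM=np.array([[0.5708,-0.5989,0.5617,-0.308],[-0.8211,-0.4113,0.3959,-0.4663],[-0.0061,-0.6872,-0.7265,1.0704]])
def ray(K,M,u,v):
    d=M[:,:3]@np.array([(u-K[1])/K[0],(v-K[2])/K[0],1]);return M[:,3],d/np.linalg.norm(d)
def tri(a,b):
    A=0;B=0
    for o,d in(a,b):
        P=np.eye(3)-np.outer(d,d);A=A+P;B=B+P@o
    p=np.linalg.solve(A,B);res=[np.linalg.norm((np.eye(3)-np.outer(d,d))@(p-o))for o,d in(a,b)]
    return p,max(res)
def atz(a,z):
    o,d=a;return o+d*(z-o[2])/d[2]
T=lambda x,y:ray(TK,TM,215+x/3-.33,132+y/3-.33)
S=lambda x,y:ray(SK,SM,222+x/4-.37,145+y/4-.37)
E
python3 - <<'E'
from h import *
L=dict(f56=((90,178),(177,203)),f0=((153,182),(230,235)),fm56=((217,186),(284,270)),b56=((100,38),(286,120)),b0=((163,40),(338,150)),bm56=((224,44),(390,182)),
drillpt=((416,113),(530,328)),drillsh=((406,268),(402,436)),sdtip=((480,97),(605,358)),sdend=((470,308),(437,492)),pentip=((544,128),(650,412)),penend=((531,304),(512,542)),chtip=((611,108),(745,440)),
visL=((217,292),(192,292)),visR=((277,293),(245,322)),rackFR=((286,220),(330,356)))
for k,(a,b) in L.items():
    p,e=tri(T(*a),S(*b));print(k,np.round(p*1000).astype(int),round(e*1000,1), 'top@z48/30',np.round(atz(T(*a),.048)[:2]*1000),np.round(atz(T(*a),.036)[:2]*1000))
print('chend',atz(T(602,330),.043))
E
```

```text
f56 [559 205  44] 1.0 top@z48/30 [557. 205.] [560. 207.]
f0 [552 149  45] 1.5 top@z48/30 [550. 150.] [553. 151.]
fm56 [544  94  44] 1.2 top@z48/30 [543.  95.] [546.  94.]
b56 [690 190  44] 1.8 top@z48/30 [687. 191.] [692. 192.]
b0 [683 134  44] 1.0 top@z48/30 [681. 134.] [686. 135.]
bm56 [676  79  43] 0.6 top@z48/30 [674.  80.] [678.  79.]
drillpt [601 -89  39] 1.3 top@z48/30 [598. -86.] [601. -89.]
drillsh [460 -65  38] 0.2 top@z48/30 [459. -64.] [461. -66.]
sdtip [ 613 -148   33] 0.6 top@z48/30 [ 609. -145.] [ 612. -148.]
sdend [ 421 -115   51] 1.1 top@z48/30 [ 421. -115.] [ 422. -117.]
pentip [ 578 -200   40] 0.2 top@z48/30 [ 576. -198.] [ 580. -201.]
penend [ 424 -172   34] 1.9 top@z48/30 [ 421. -167.] [ 422. -171.]
chtip [ 595 -265   35] 1.2 top@z48/30 [ 591. -259.] [ 594. -264.]
visL [439 101 105] 0.1 top@z48/30 [449. 101.] [451. 101.]
visR [435  53 107] 0.1 top@z48/30 [444.  49.] [446.  49.]
rackFR [518  33   9] 1.0 top@z48/30 [508.  37.] [511.  36.]
chend [ 0.39481781 -0.22661625  0.043     ]
```

Triangulation gives these results:
- **Rack:** centre about (617,142), yaw about -7°.
- **Tools:** about -10° yaw, with centres near drill (531,-77), screwdriver (517,-132), pencil (501,-186) and chisel (495,-246).
- **Vise:** top at about 107 mm.

I'll move above the cradles now.

>>> servo_tool --pt "0.44 -1 0 0.115 87" --pt "0.88 -2 0 0.115 87" --pt "1.32 -3 0 0.115 87" --pt "1.76 -4 0 0.115 87" --pt "2.2 -5 0 0.115 87"

```text
time_s: 0.57
tcp_pos: [0.2448, 0.4472, 0.2392]
ee_rot: [[0.985, -0.174, -0.0], [-0.174, -0.985, -0.001], [-0.0, 0.001, -1.0]]
wrist_force: [0.5, -0.4, -0.5]
gripper_width: 1.001
gripper_force: 0.0
```

>>> servo_tool --pt "0.44 -1 0 0 87" --pt "0.88 -2 0 0 87" --pt "1.32 -3 0 0 87" --pt "1.76 -4 0 0 87" --pt "2.2 -5 0 0 87"

```text
time_s: 0.98
tcp_pos: [0.3107, 0.2972, 0.2395]
ee_rot: [[0.985, -0.173, -0.0], [-0.173, -0.985, -0.0], [-0.0, 0.0, -1.0]]
wrist_force: [1.0, 0.0, 0.3]
gripper_width: 1.002
gripper_force: 0.0
```

>>> servo_tool --pt "0.44 -1 0 0 87" --pt "0.88 -2 0 0 87" --pt "1.32 -3 0 0 87" --pt "1.76 -4 0 0 87" --pt "2.2 -5 0 0 87"

```text
time_s: 1.4
tcp_pos: [0.3766, 0.1473, 0.2396]
ee_rot: [[0.985, -0.173, 0.0], [-0.173, -0.985, 0.0], [0.0, -0.0, -1.0]]
wrist_force: [0.2, -0.1, -0.5]
gripper_width: 1.0
gripper_force: 0.0
```

>>> servo_tool --pt "0.44 -1 0 0 87" --pt "0.88 -2 0 0 87" --pt "1.32 -3 0 0 87" --pt "1.76 -4 0 0 87" --pt "2.2 -5 0 0 87"

```text
time_s: 1.82
tcp_pos: [0.4427, -0.0027, 0.2396]
ee_rot: [[0.985, -0.174, 0.0], [-0.174, -0.985, 0.0], [0.0, -0.0, -1.0]]
wrist_force: [0.8, 0.6, 0.4]
gripper_width: 1.001
gripper_force: 0.0
```

>>> servo_tool --pt "0.44 -1 0 0 87" --pt "0.88 -2 0 0 87" --pt "1.32 -3 0 0 87" --pt "1.76 -4 0 0 87" --pt "2.2 -5 0 0 87"

```text
time_s: 2.23
tcp_pos: [0.5088, -0.1528, 0.2393]
ee_rot: [[0.985, -0.174, -0.0], [-0.174, -0.985, 0.0], [-0.0, -0.0, -1.0]]
wrist_force: [1.3, 0.5, 0.6]
gripper_width: 0.999
gripper_force: 0.0
```

Run:
```python
from station import r
import cv2,numpy as np,json
s=r.sense();print(s["time_s"],s["tcp_pos"],np.round(s["ee_rot"],3).tolist(),s["wrist_force"])
c=r.capture("wrist");cv2.imwrite("pics/w1.png",c["pixels"][:,:,::-1])
json.dump([[c["fx"],c["cx"],c["cy"]],np.array(c["world_from_camera"]).tolist()],open("w1.json","w"))
```

```text
2.2333 [ 0.50877008 -0.15276419  0.23931147] [[0.985, -0.174, -0.0], [-0.174, -0.985, 0.0], [-0.0, -0.0, -1.0]] [1.27245882 0.45336674 0.55260576]
```

View pics/w1.png

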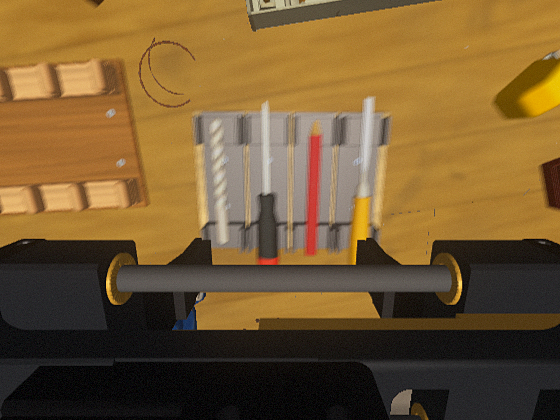

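The wrist view shows all four tools. Their axes run from drill (217,122) to (222,243), screwdriver (265,104) to (268,262), pencil (316,124) to (311,253), and chisel (369,99) to (358,262).

Run:
```python
from h import *
import json
K,M=json.load(open("w1.json"));M=np.array(M)[:3]
for n,a,b,za,zb in(("drill",(217,122),(222,243),.038,.038),("sd",(265,104),(268,262),.042,.045),("pen",(316,124),(311,253),.036,.037),("ch",(369,99),(358,262),.036,.046)):
    p,q=atz(ray(K,M,*a),za),atz(ray(K,M,*b),zb);d=p-q
    print(n,np.round(p*1000),np.round(q*1000),np.degrees(np.arctan2(d[1],d[0])),np.linalg.norm(d[:2]))
```

```text
drill [604. -93.  38.] [459. -65.  38.] -10.92406203035747 0.1470683096431174
sd [ 613. -150.   42.] [ 426. -118.   45.] -9.733743250452246 0.18896833288758305
pen [ 582. -204.   36.] [ 426. -174.   37.] -10.689198284895452 0.15904132643296373
ch [ 598. -266.   36.] [ 407. -231.   46.] -10.556153304575963 0.1943366362987056
```

>>> servo_tool --pt "0.3 1 -0.5 0 38" --pt "0.6 2 -1 0 38" --pt "0.75 2.4 -1.5 -0.007 38" --pt "0.75 2.4 -2 -0.007 38" --pt "0.75 2.4 -2.5 -0.007 38"

```text
time_s: 2.7
tcp_pos: [0.5311, -0.0781, 0.1636]
ee_rot: [[0.984, -0.179, -0.0], [-0.179, -0.984, 0.0], [-0.001, 0.0, -1.0]]
wrist_force: [-0.3, 0.0, 0.5]
gripper_width: 0.708
gripper_force: 0.0
```

>>> servo_tool --pt "0 0 -0.6 0 38" --pt "0 0 -1.2 0 38" --pt "0 0 -1.8 0 38" --pt "0 0 -1.8 0 38" --pt "0 0 -1.8 0 38"

```text
time_s: 3.12
tcp_pos: [0.5305, -0.0792, 0.1099]
ee_rot: [[0.984, -0.181, -0.002], [-0.181, -0.984, -0.001], [-0.002, 0.001, -1.0]]
wrist_force: [0.6, -0.5, -0.2]
gripper_width: 0.45
gripper_force: 0.0
```

Run:
```python
from station import r
import cv2,numpy as np
s=r.sense();print(s["time_s"],s["tcp_pos"],s["wrist_force"])
c=r.capture("wrist");cv2.imwrite("pics/w2.png",c["pixels"][:,:,::-1])
```

```text
3.1167 [ 0.53051475 -0.07915923  0.10989303] [ 0.57718224 -0.4570186  -0.20873537]
```

View pics/w2.png

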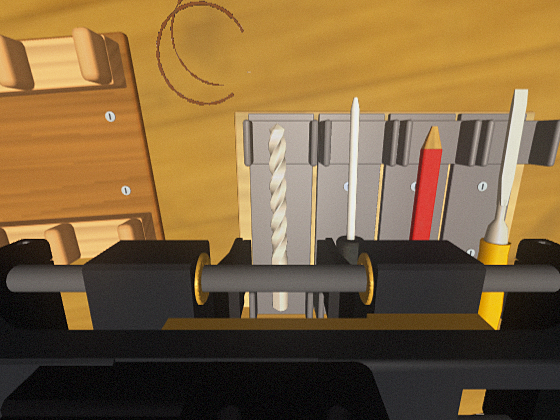

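The drill (axis at column 279) sits between the fingers, whose centre is near column 283. I'll descend, grip and check.

>>> servo_tool --pt "0 0 -0.6 0 38" --pt "0 0 -1.2 0 38" --pt "0 0 -1.8 0 38" --pt "0 0 -2.3 0 38" --pt "0 0 -2.3 0 38"

```text
time_s: 3.58
tcp_pos: [0.5301, -0.0791, 0.0403]
ee_rot: [[0.983, -0.181, -0.003], [-0.181, -0.983, -0.0], [-0.003, 0.001, -1.0]]
wrist_force: [-0.7, 0.4, -0.6]
gripper_width: 0.435
gripper_force: 0.0
```

>>> servo_tool --pt "0 0 0 0 4" --pt "0 0 0 0 4" --pt "0 0 0 0 4" --pt "0 0 0 0 4" --pt "0 0 0 0 4"

```text
time_s: 4.0
tcp_pos: [0.5318, -0.0789, 0.0426]
ee_rot: [[0.984, -0.181, 0.002], [-0.181, -0.984, 0.0], [0.002, -0.001, -1.0]]
wrist_force: [-0.7, 0.5, 5.4]
gripper_width: 0.143
gripper_force: 29.9
```

>>> servo_tool --pt "0 0 0 0 4" --pt "0 0 0 0 4" --pt "0 0 0 0 4" --pt "0 0 0 0 4" --pt "0 0 0 0 4"

```text
time_s: 4.42
tcp_pos: [0.5319, -0.079, 0.0426]
ee_rot: [[0.984, -0.18, 0.002], [-0.18, -0.984, -0.0], [0.002, -0.0, -1.0]]
wrist_force: [-0.4, 1.2, 6.5]
gripper_width: 0.147
gripper_force: 30.0
```

>>> servo_tool --pt "0 0 0.5 0 4" --pt "0 0 1.3 0 4" --pt "0 0 2.1 0 4" --pt "0 0 2.9 0 4" --pt "0 0 3.65 0 4"

```text
time_s: 4.83
tcp_pos: [0.5306, -0.0792, 0.1519]
ee_rot: [[0.983, -0.181, -0.001], [-0.181, -0.983, 0.0], [-0.001, 0.0, -1.0]]
wrist_force: [1.2, -0.1, -0.7]
gripper_width: 0.151
gripper_force: 30.0
```

>>> servo_tool --pt "0.5 0.9 0 0.02 4" --pt "1.1 2 0 0.04 4" --pt "1.7 3.1 0 0.06 4" --pt "2.2 4 0 0.06 4" --pt "2.5 4.55 0 0.06 4"

```text
time_s: 5.25
tcp_pos: [0.6071, 0.06, 0.1505]
ee_rot: [[0.993, -0.12, 0.0], [-0.12, -0.993, 0.0], [0.0, -0.0, -1.0]]
wrist_force: [0.1, -0.3, -0.7]
gripper_width: 0.143
gripper_force: 30.0
```

>>> servo_tool --pt "0 0 -0.5 0 4" --pt "0 0 -1 0 4" --pt "0 0 -1.5 0 4" --pt "0 0 -1.7 0 4" --pt "0 0 -1.7 0 4"

```text
time_s: 5.67
tcp_pos: [0.6045, 0.057, 0.0978]
ee_rot: [[0.993, -0.122, -0.005], [-0.122, -0.993, -0.001], [-0.005, 0.002, -1.0]]
wrist_force: [0.5, -0.5, -0.5]
gripper_width: 0.144
gripper_force: 30.0
```

Run:
```python
from station import r
import cv2,numpy as np,json
s=r.sense();print(s["time_s"],s["tcp_pos"],s["wrist_force"],s["gripper_width"])
c=r.capture("wrist");cv2.imwrite("pics/w3.png",c["pixels"][:,:,::-1])
json.dump([[c["fx"],c["cx"],c["cy"]],np.array(c["world_from_camera"]).tolist()],open("w3.json","w"))
```

```text
5.6667 [0.60452175 0.05695881 0.09780593] [ 0.47586353 -0.51787438 -0.47551608] 0.1439512669230512
```

View pics/w3.png

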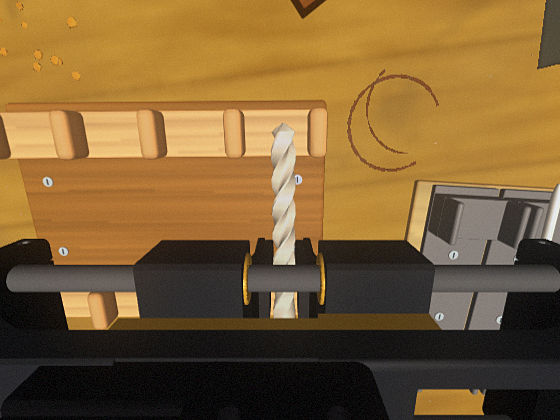

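The drill is held level over the rightmost lane. The back teeth are at columns 66, 149 and 234 (row about 133), so the lane centre is about column 276 and the drill is at 283. I'll compute the offset.

Run:
```python
from h import *
import json
K,M=json.load(open("w3.json"));M=np.array(M)[:3]
for a in((66,133),(149,133),(234,132),(103,308)): print(np.round(atz(ray(K,M,*a),.048)*1000,1))
print(np.round(M,3))
```

```text
[691.7 187.3  48. ]
[685.2 134.2  48. ]
[679.2  79.7  48. ]
[563.6 200.1  48. ]
[[-0.121 -0.957 -0.262  0.676]
 [-0.993  0.117  0.03   0.048]
 [ 0.002  0.264 -0.965  0.242]]
```

>>> servo_tool --pt "0.08 0.04 -0.6 0.01 4" --pt "0.08 0.04 -1.2 0.01 4" --pt "0.08 0.04 -1.7 0.01 4" --pt "0.08 0.04 -1.93 0.01 4" --pt "0.08 0.04 -1.93 0.01 4"

```text
time_s: 6.13
tcp_pos: [0.6089, 0.0586, 0.043]
ee_rot: [[0.994, -0.111, 0.001], [-0.111, -0.994, -0.0], [0.001, 0.0, -1.0]]
wrist_force: [0.2, -0.5, -0.6]
gripper_width: 0.146
gripper_force: 30.0
```

>>> servo_tool --pt "0 0 0 0 38" --pt "0 0 0 0 38" --pt "0 0 0 0 38" --pt "0 0 0 0 38" --pt "0 0 0 0 38"

```text
time_s: 6.55
tcp_pos: [0.6087, 0.0586, 0.0426]
ee_rot: [[0.994, -0.112, 0.001], [-0.112, -0.994, 0.0], [0.001, -0.0, -1.0]]
wrist_force: [-0.2, -0.0, -0.6]
gripper_width: 0.403
gripper_force: 0.0
```

>>> servo_tool --pt "0 0 0.6 0 38" --pt "0 0 1.4 0 38" --pt "0 0 2.2 0 38" --pt "0 0 3 0 38" --pt "0 0 3.6 0 40"

```text
time_s: 6.97
tcp_pos: [0.6091, 0.0587, 0.1526]
ee_rot: [[0.994, -0.111, 0.003], [-0.111, -0.994, 0.001], [0.003, -0.001, -1.0]]
wrist_force: [0.2, -1.5, 0.6]
gripper_width: 0.444
gripper_force: 0.0
```

>>> servo_tool --pt "-0.5 -0.8 0 -0.02 42" --pt "-1.1 -1.8 0 -0.04 42" --pt "-1.7 -2.8 0 -0.063 42" --pt "-2.3 -3.8 0 -0.063 42" --pt "-2.9 -4.8 0 -0.063 42"

```text
time_s: 7.38
tcp_pos: [0.5204, -0.0865, 0.1504]
ee_rot: [[0.985, -0.173, 0.0], [-0.173, -0.985, -0.0], [0.0, -0.0, -1.0]]
wrist_force: [1.2, -1.0, 0.2]
gripper_width: 0.487
gripper_force: 0.0
```

>>> servo_tool --pt "-0.5 -0.8 0 0 42" --pt "-0.92 -1.44 0 0 42" --pt "-0.92 -1.44 -0.5 0 42" --pt "-0.92 -1.44 -1 0 42" --pt "-0.92 -1.44 -1.3 0 42"

```text
time_s: 7.8
tcp_pos: [0.493, -0.1291, 0.1103]
ee_rot: [[0.985, -0.175, -0.001], [-0.175, -0.985, 0.0], [-0.001, -0.0, -1.0]]
wrist_force: [0.3, -0.6, -1.1]
gripper_width: 0.487
gripper_force: 0.0
```

Run:
```python
from station import r
import cv2,numpy as np,json
s=r.sense();print(s["time_s"],s["tcp_pos"])
c=r.capture("wrist");cv2.imwrite("pics/w4.png",c["pixels"][:,:,::-1])
json.dump([[c["fx"],c["cx"],c["cy"]],np.array(c["world_from_camera"]).tolist()],open("w4.json","w"))
```

```text
7.8 [ 0.49296791 -0.12907555  0.11032162]
```

View pics/w4.png

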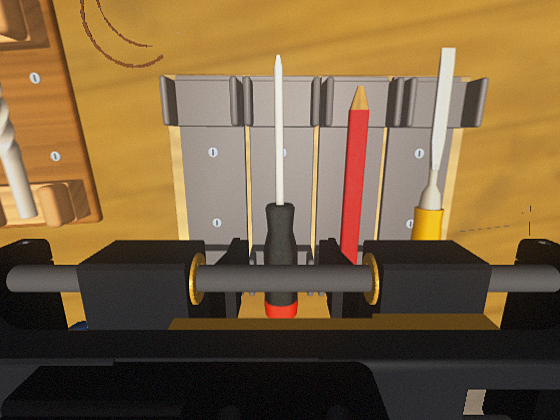

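The screwdriver (column 280) is centred between the fingers, and the drill lies in its lane at the left. I'll descend and grip.

>>> servo_tool --pt "0 0 -0.6 0 42" --pt "0 0 -1.2 0 42" --pt "0 0 -1.8 0 42" --pt "0 0 -2.36 0 42" --pt "0 0 -2.36 0 42"

```text
time_s: 8.27
tcp_pos: [0.492, -0.1283, 0.0378]
ee_rot: [[0.985, -0.174, -0.006], [-0.174, -0.985, 0.0], [-0.006, 0.001, -1.0]]
wrist_force: [-0.7, 0.3, -0.2]
gripper_width: 0.483
gripper_force: 0.0
```

>>> servo_tool --pt "0 0 0 0 12" --pt "0 0 0 0 12" --pt "0 0 0 0 12" --pt "0 0 0 0 12" --pt "0 0 0 0 12"

```text
time_s: 8.68
tcp_pos: [0.4949, -0.1284, 0.0416]
ee_rot: [[0.985, -0.174, 0.003], [-0.174, -0.985, 0.0], [0.003, -0.001, -1.0]]
wrist_force: [-0.7, 1.5, 3.6]
gripper_width: 0.266
gripper_force: 30.0
```

Run:
```python
from h import *
import json
K,M=json.load(open("w4.json"));M=np.array(M)[:3]
for n,a,b,za,zb in(("sd",(278,56),(281,318),.042,.045),("pen",(361,86),(350,240),.036,.037),("ch",(449,48),(427,225),.036,.053),("drill",(0,100),(26,215),.036,.036)):
    p,q=atz(ray(K,M,*a),za),atz(ray(K,M,*b),zb);d=p-q
    print(n,np.round(p*1000),np.round(q*1000),np.degrees(np.arctan2(d[1],d[0])))
```

```text
sd [ 612. -147.   42.] [ 417. -114.   45.] -9.602497176883162
pen [ 585. -201.   36.] [ 472. -180.   37.] -10.619792036532521
ch [ 598. -262.   36.] [ 481. -233.   53.] -13.64280132166983
drill [620.  52.  36.] [537.  68.  36.] -10.792961103512717
```

>>> servo_tool --pt "0 0 0.5 0 12" --pt "0 0 1.3 0 12" --pt "0 0 2.1 0 12" --pt "0 0 2.9 0 12" --pt "0 0 3.65 0 12"

```text
time_s: 9.1
tcp_pos: [0.4936, -0.1286, 0.1514]
ee_rot: [[0.985, -0.174, 0.001], [-0.174, -0.985, 0.0], [0.0, -0.0, -1.0]]
wrist_force: [0.8, 0.2, -1.5]
gripper_width: 0.262
gripper_force: 30.0
```

>>> servo_tool --pt "0.3 0.7 0 0.02 12" --pt "0.65 1.6 0 0.04 12" --pt "1.05 2.6 0 0.06 12" --pt "1.4 3.5 0 0.06 12" --pt "1.8 4.4 0 0.06 12"

```text
time_s: 9.52
tcp_pos: [0.5476, 0.0046, 0.1502]
ee_rot: [[0.993, -0.115, -0.0], [-0.115, -0.993, 0.0], [-0.0, -0.0, -1.0]]
wrist_force: [0.2, -0.9, -0.3]
gripper_width: 0.264
gripper_force: 30.0
```

>>> servo_tool --pt "0.4 1 0 0 12" --pt "0.8 2 0 0 12" --pt "1.2 3 0 0 12" --pt "1.5 3.75 0 0 12" --pt "1.5 3.75 0 0 12"

```text
time_s: 9.93
tcp_pos: [0.5945, 0.1199, 0.1498]
ee_rot: [[0.994, -0.111, 0.002], [-0.111, -0.994, 0.001], [0.002, -0.001, -1.0]]
wrist_force: [1.6, -0.2, -1.3]
gripper_width: 0.266
gripper_force: 30.0
```

>>> servo_tool --pt "0 0 -0.5 0 12" --pt "0 0 -1 0 12" --pt "0 0 -1.5 0 12" --pt "0 0 -1.7 0 12" --pt "0 0 -1.7 0 12"

```text
time_s: 10.35
tcp_pos: [0.5914, 0.1151, 0.0972]
ee_rot: [[0.993, -0.115, -0.004], [-0.115, -0.993, -0.002], [-0.004, 0.002, -1.0]]
wrist_force: [-0.7, 0.5, -1.6]
gripper_width: 0.261
gripper_force: 30.0
```

Run:
```python
from station import r
import cv2,numpy as np,json
s=r.sense();print(s["time_s"],s["tcp_pos"])
c=r.capture("wrist");cv2.imwrite("pics/w5.png",c["pixels"][:,:,::-1])
json.dump([[c["fx"],c["cx"],c["cy"]],np.array(c["world_from_camera"]).tolist()],open("w5.json","w"))
```

```text
10.35 [0.59143691 0.11505242 0.09716487]
```

View pics/w5.png

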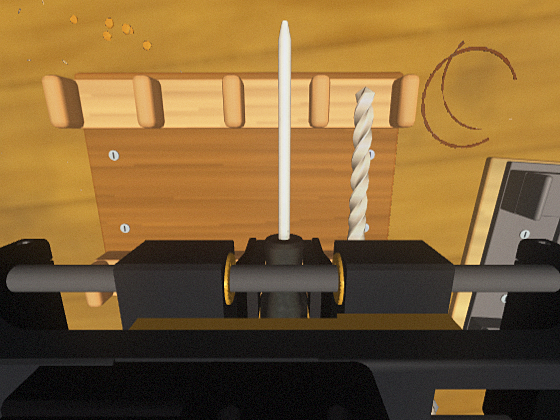

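The screwdriver (column 285) is held straight over its lane (teeth at 233 and 320, middle about 277). The drill is centred in its own lane (column 363, between 320 and 405). I'll correct a few mm to the left and lower.

>>> servo_tool --pt "0 0.1 -0.6 0.008 12" --pt "0 0.1 -1.2 0.008 12" --pt "0 0.1 -1.7 0.008 12" --pt "0 0.1 -1.92 0.008 12" --pt "0 0.1 -1.92 0.008 12"

```text
time_s: 10.82
tcp_pos: [0.5933, 0.1189, 0.042]
ee_rot: [[0.994, -0.106, 0.001], [-0.106, -0.994, -0.0], [0.001, 0.0, -1.0]]
wrist_force: [0.4, 0.5, -1.0]
gripper_width: 0.262
gripper_force: 30.0
```

>>> servo_tool --pt "0 0 0 0 42" --pt "0 0 0 0 42" --pt "0 0 0 0 42" --pt "0 0 0 0 42" --pt "0 0 0 0 42"

```text
time_s: 11.23
tcp_pos: [0.5931, 0.119, 0.0417]
ee_rot: [[0.994, -0.107, 0.001], [-0.107, -0.994, 0.0], [0.001, -0.0, -1.0]]
wrist_force: [-0.1, -0.3, 0.1]
gripper_width: 0.467
gripper_force: 0.0
```

>>> servo_tool --pt "0 0 0.6 0 42" --pt "0 0 1.4 0 42" --pt "0 0 2.2 0 42" --pt "0 0 3 0 42" --pt "0 0 3.65 0 40"

```text
time_s: 11.65
tcp_pos: [0.5933, 0.119, 0.1529]
ee_rot: [[0.994, -0.106, 0.002], [-0.106, -0.994, 0.001], [0.002, -0.001, -1.0]]
wrist_force: [0.0, 0.7, -0.4]
gripper_width: 0.47
gripper_force: 0.0
```

>>> servo_tool --pt "-0.2 -0.8 0 -0.03 38" --pt "-0.5 -1.8 0 -0.06 38" --pt "-0.8 -2.9 0 -0.078 38" --pt "-1.1 -4 0 -0.078 38" --pt "-1.48 -5.1 0 -0.078 38"

```text
time_s: 12.07
tcp_pos: [0.5481, -0.0353, 0.151]
ee_rot: [[0.983, -0.183, 0.001], [-0.183, -0.983, 0.0], [0.001, -0.0, -1.0]]
wrist_force: [1.1, -0.8, -0.1]
gripper_width: 0.44
gripper_force: 0.0
```

>>> servo_tool --pt "-0.4 -1.1 0 0 38" --pt "-0.7 -2.2 0 0 38" --pt "-1 -3.3 0 0 38" --pt "-1.3 -4.4 0 0 38" --pt "-1.48 -5.1 0 0 38"

```text
time_s: 12.48
tcp_pos: [0.5028, -0.1894, 0.151]
ee_rot: [[0.983, -0.186, -0.0], [-0.186, -0.983, -0.0], [-0.0, 0.0, -1.0]]
wrist_force: [-0.0, 0.4, 0.1]
gripper_width: 0.433
gripper_force: 0.0
```

>>> servo_tool --pt "0 0 -0.5 0 38" --pt "0 0 -1 0 38" --pt "0 0 -1.3 0 38" --pt "0 0 -1.3 0 38" --pt "0 0 -1.3 0 38"

```text
time_s: 12.9
tcp_pos: [0.5041, -0.1869, 0.1116]
ee_rot: [[0.983, -0.183, -0.001], [-0.183, -0.983, -0.0], [-0.001, 0.0, -1.0]]
wrist_force: [-0.9, -0.1, -0.4]
gripper_width: 0.433
gripper_force: 0.0
```

Run:
```python
from station import r
import cv2,numpy as np,json
s=r.sense();print(s["time_s"],s["tcp_pos"])
c=r.capture("wrist");cv2.imwrite("pics/w6.png",c["pixels"][:,:,::-1])
json.dump([[c["fx"],c["cx"],c["cy"]],np.array(c["world_from_camera"]).tolist()],open("w6.json","w"))
```

```text
12.9 [ 0.50405439 -0.1869461   0.1115899 ]
```

View pics/w6.png

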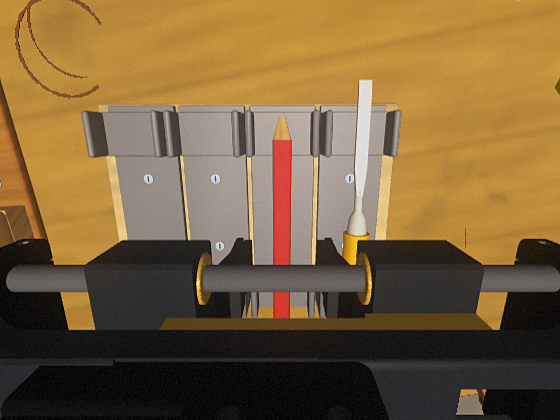

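The pencil (column 282) is centred between the fingers. I'll descend and grip.

>>> servo_tool --pt "0 0 -0.6 0 38" --pt "0 0 -1.2 0 38" --pt "0 0 -1.8 0 38" --pt "0 0 -2.33 0 38" --pt "0 0 -2.33 0 38"

```text
time_s: 13.37
tcp_pos: [0.5027, -0.1865, 0.0399]
ee_rot: [[0.983, -0.183, -0.005], [-0.183, -0.983, 0.001], [-0.005, 0.0, -1.0]]
wrist_force: [-0.3, -1.2, -0.4]
gripper_width: 0.438
gripper_force: 0.0
```

>>> servo_tool --pt "0 0 0 0 4" --pt "0 0 0 0 4" --pt "0 0 0 0 4" --pt "0 0 0 0 4" --pt "0 0 0 0 4"

```text
time_s: 13.78
tcp_pos: [0.5047, -0.1871, 0.0429]
ee_rot: [[0.983, -0.184, 0.002], [-0.184, -0.983, -0.0], [0.002, -0.0, -1.0]]
wrist_force: [-0.3, 0.5, 3.3]
gripper_width: 0.159
gripper_force: 30.0
```

>>> servo_tool --pt "0 0 0 0 4" --pt "0 0 0.3 0 4" --pt "0 0 0.8 0 4" --pt "0 0 1.5 0 4" --pt "0 0 2.2 0 4"

```text
time_s: 14.2
tcp_pos: [0.5035, -0.1871, 0.1087]
ee_rot: [[0.983, -0.184, -0.001], [-0.184, -0.983, 0.0], [-0.001, 0.0, -1.0]]
wrist_force: [0.9, -0.1, 0.6]
gripper_width: 0.16
gripper_force: 30.0
```

>>> servo_tool --pt "0 0 0.7 0.02 4" --pt "0.2 0.6 1.4 0.04 4" --pt "0.5 1.6 1.4 0.06 4" --pt "0.85 2.7 1.4 0.073 4" --pt "1.2 3.8 1.4 0.073 4"

```text
time_s: 14.62
tcp_pos: [0.5402, -0.0722, 0.1512]
ee_rot: [[0.994, -0.113, 0.002], [-0.113, -0.994, 0.0], [0.002, -0.001, -1.0]]
wrist_force: [1.5, 0.4, -0.5]
gripper_width: 0.156
gripper_force: 30.0
```

>>> servo_tool --pt "0.35 1.1 0 0 4" --pt "0.7 2.2 0 0 4" --pt "1.05 3.3 0 0 4" --pt "1.4 4.4 0 0 4" --pt "1.75 5.4 0 0 4"

```text
time_s: 15.03
tcp_pos: [0.5927, 0.0908, 0.1505]
ee_rot: [[0.994, -0.111, 0.0], [-0.111, -0.994, 0.0], [0.0, -0.0, -1.0]]
wrist_force: [-0.4, -0.7, -0.6]
gripper_width: 0.157
gripper_force: 30.0
```

>>> servo_tool --pt "0.35 1 0 0 4" --pt "0.75 2 0 0 4" --pt "0.95 2.7 0 0 4" --pt "0.95 2.7 -0.5 0 4" --pt "0.95 2.7 -1 0 4"

```text
time_s: 15.45
tcp_pos: [0.6218, 0.1719, 0.1207]
ee_rot: [[0.994, -0.109, 0.002], [-0.109, -0.994, 0.001], [0.002, -0.002, -1.0]]
wrist_force: [-1.6, 0.6, -1.2]
gripper_width: 0.156
gripper_force: 30.0
```

>>> servo_tool --pt "0 0 -0.4 0 4" --pt "0 0 -0.7 0 4" --pt "0 0 -0.7 0 4" --pt "0 0 -0.7 0 4" --pt "0 0 -0.7 0 4"

```text
time_s: 15.87
tcp_pos: [0.6217, 0.1698, 0.0998]
ee_rot: [[0.994, -0.112, 0.001], [-0.112, -0.994, 0.0], [0.001, -0.001, -1.0]]
wrist_force: [0.3, 0.3, -1.5]
gripper_width: 0.154
gripper_force: 30.0
```

Run:
```python
from station import r
import cv2,numpy as np,json
s=r.sense();print(s["time_s"],s["tcp_pos"])
c=r.capture("wrist");cv2.imwrite("pics/w7.png",c["pixels"][:,:,::-1])
```

```text
15.8667 [0.62166219 0.16977716 0.09975871]
```

View pics/w7.png

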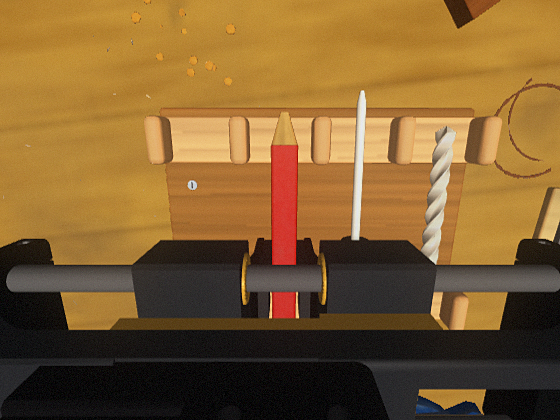

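The pencil (column 284) is over its lane (teeth at 239 and 321). The screwdriver and drill lie centred in theirs. I'll lower it and release.

>>> servo_tool --pt "0 0.06 -0.6 0 4" --pt "0 0.06 -1.2 0 4" --pt "0 0.06 -1.7 0 4" --pt "0 0.06 -1.9 0 4" --pt "0 0.06 -1.9 0 4"

```text
time_s: 16.33
tcp_pos: [0.6214, 0.1718, 0.043]
ee_rot: [[0.994, -0.111, 0.001], [-0.111, -0.994, -0.0], [0.001, -0.0, -1.0]]
wrist_force: [0.7, -0.2, 0.4]
gripper_width: 0.155
gripper_force: 30.0
```

>>> servo_tool --pt "0 0 0 0 36" --pt "0 0 0 0 36" --pt "0 0 0 0 36" --pt "0 0 0 0 36" --pt "0 0 0 0 36"

```text
time_s: 16.75
tcp_pos: [0.6212, 0.1717, 0.042]
ee_rot: [[0.994, -0.112, 0.0], [-0.112, -0.994, 0.0], [0.0, -0.0, -1.0]]
wrist_force: [-0.0, 0.3, 0.1]
gripper_width: 0.393
gripper_force: 0.0
```

>>> servo_tool --pt "0 0 0.6 0 36" --pt "0 0 1.4 0 36" --pt "0 0 2.2 0 36" --pt "0 0 3 0 36" --pt "0 0 3.65 0 40"

```text
time_s: 17.17
tcp_pos: [0.6215, 0.1718, 0.1534]
ee_rot: [[0.994, -0.111, 0.002], [-0.111, -0.994, 0.001], [0.002, -0.001, -1.0]]
wrist_force: [0.5, -0.3, -0.2]
gripper_width: 0.433
gripper_force: 0.0
```

>>> servo_tool --pt "-0.3 -0.8 0 -0.02 40" --pt "-0.6 -1.7 0 -0.05 40" --pt "-0.95 -2.6 0 -0.072 40" --pt "-1.3 -3.6 0 -0.072 40" --pt "-1.7 -4.6 0 -0.072 40"

```text
time_s: 17.58
tcp_pos: [0.5695, 0.0327, 0.1514]
ee_rot: [[0.983, -0.182, 0.0], [-0.182, -0.983, 0.0], [0.0, -0.0, -1.0]]
wrist_force: [-0.7, 0.5, -0.6]
gripper_width: 0.463
gripper_force: 0.0
```

>>> servo_tool --pt "-0.34 -0.95 0 0 40" --pt "-0.68 -1.9 0 0 40" --pt "-1.02 -2.8 0 0 40" --pt "-1.36 -3.7 0 0 40" --pt "-1.7 -4.6 0 0 40"

```text
time_s: 18.0
tcp_pos: [0.5184, -0.1055, 0.1516]
ee_rot: [[0.983, -0.183, 0.0], [-0.183, -0.983, -0.0], [0.0, -0.0, -1.0]]
wrist_force: [1.3, 0.0, 0.8]
gripper_width: 0.461
gripper_force: 0.0
```

>>> servo_tool --pt "-0.34 -0.95 0 0 40" --pt "-0.68 -1.9 0 0 40" --pt "-1.02 -2.8 0 0 40" --pt "-1.36 -3.7 0 0 40" --pt "-1.6 -4.5 0 0 40"

```text
time_s: 18.42
tcp_pos: [0.47, -0.2407, 0.1516]
ee_rot: [[0.983, -0.183, -0.0], [-0.183, -0.983, 0.0], [-0.0, -0.0, -1.0]]
wrist_force: [0.1, -0.6, -0.2]
gripper_width: 0.46
gripper_force: 0.0
```

>>> servo_tool --pt "0 0 -0.5 0 40" --pt "0 0 -1 0 40" --pt "0 0 -1.35 0 40" --pt "0 0 -1.35 0 40" --pt "0 0 -1.35 0 40"

```text
time_s: 18.83
tcp_pos: [0.4709, -0.2394, 0.1107]
ee_rot: [[0.983, -0.183, -0.001], [-0.183, -0.983, -0.0], [-0.001, 0.0, -1.0]]
wrist_force: [1.0, -0.8, -0.1]
gripper_width: 0.458
gripper_force: 0.0
```

Run:
```python
from station import r
import cv2,numpy as np,json
s=r.sense();print(s["time_s"],s["tcp_pos"])
c=r.capture("wrist");cv2.imwrite("pics/w8.png",c["pixels"][:,:,::-1])
```

```text
18.8333 [ 0.47085449 -0.23937534  0.11066916]
```

View pics/w8.png

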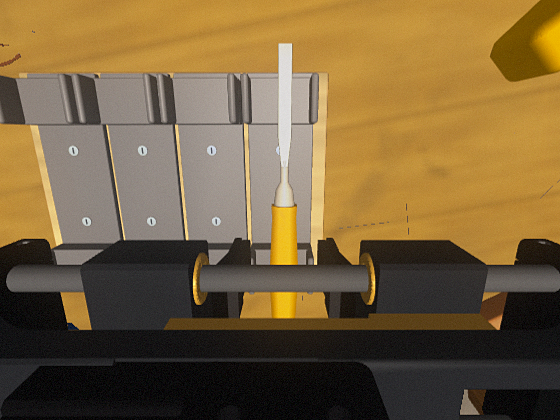

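The chisel (column 285) is centred between the fingers. I'll descend, grip and lift.

>>> servo_tool --pt "0 0 -0.6 0 40" --pt "0 0 -1.2 0 40" --pt "0 0 -1.8 0 40" --pt "0 0 -2.4 0 40" --pt "0 0 -2.4 0 40"

```text
time_s: 19.3
tcp_pos: [0.4696, -0.2387, 0.0368]
ee_rot: [[0.983, -0.183, -0.005], [-0.183, -0.983, 0.001], [-0.005, -0.0, -1.0]]
wrist_force: [0.6, -0.6, -0.3]
gripper_width: 0.462
gripper_force: 0.0
```

>>> servo_tool --pt "0 0 0 0 10" --pt "0 0 0 0 10" --pt "0 0 0 0 10" --pt "0 0 0 0 10" --pt "0 0 0 0 10"

```text
time_s: 19.72
tcp_pos: [0.472, -0.2394, 0.0402]
ee_rot: [[0.983, -0.183, 0.003], [-0.183, -0.983, -0.001], [0.003, 0.0, -1.0]]
wrist_force: [-0.0, 2.0, 3.9]
gripper_width: 0.223
gripper_force: 30.0
```

>>> servo_tool --pt "0 0 0 0 10" --pt "0 0 0.7 0 10" --pt "0 0 1.6 0 10" --pt "0 0 2.6 0 10" --pt "0 0 3.7 0 10"

```text
time_s: 20.13
tcp_pos: [0.4698, -0.2389, 0.1499]
ee_rot: [[0.983, -0.183, -0.003], [-0.183, -0.983, 0.001], [-0.003, -0.001, -1.0]]
wrist_force: [1.1, -0.4, -1.0]
gripper_width: 0.229
gripper_force: 30.0
```

>>> servo_tool --pt "0.2 0.6 0 0.02 10" --pt "0.45 1.5 0 0.04 10" --pt "0.7 2.5 0 0.06 10" --pt "1 3.5 0 0.072 10" --pt "1.3 4.6 0 0.072 10"

```text
time_s: 20.55
tcp_pos: [0.5096, -0.1003, 0.1496]
ee_rot: [[0.994, -0.113, -0.001], [-0.113, -0.994, 0.0], [-0.001, -0.0, -1.0]]
wrist_force: [1.2, -0.4, -2.0]
gripper_width: 0.23
gripper_force: 30.0
```

>>> servo_tool --pt "0.3 1.1 0 0 10" --pt "0.6 2.2 0 0 10" --pt "0.9 3.3 0 0 10" --pt "1.2 4.4 0 0 10" --pt "1.55 5.5 0 0 10"

```text
time_s: 20.97
tcp_pos: [0.5559, 0.0653, 0.1495]
ee_rot: [[0.994, -0.112, -0.001], [-0.112, -0.994, -0.0], [-0.001, 0.0, -1.0]]
wrist_force: [1.5, -0.1, -1.3]
gripper_width: 0.229
gripper_force: 30.0
```

>>> servo_tool --pt "0.3 1.1 0 0 10" --pt "0.6 2.2 0 0 10" --pt "0.9 3.3 0 0 10" --pt "1.2 4.4 0 0 10" --pt "1.54 5.5 0 0 10"

```text
time_s: 21.38
tcp_pos: [0.6022, 0.2302, 0.1492]
ee_rot: [[0.994, -0.112, -0.002], [-0.112, -0.994, -0.0], [-0.002, 0.001, -1.0]]
wrist_force: [0.5, 0.5, -0.5]
gripper_width: 0.227
gripper_force: 30.0
```

>>> servo_tool --pt "0 0 -0.5 0 10" --pt "0 0 -1 0 10" --pt "0 0 -1.5 0 10" --pt "0 0 -1.7 0 10" --pt "0 0 -1.7 0 10"

```text
time_s: 21.8
tcp_pos: [0.6013, 0.2279, 0.0964]
ee_rot: [[0.994, -0.112, -0.005], [-0.112, -0.994, -0.003], [-0.004, 0.003, -1.0]]
wrist_force: [0.3, 0.0, -1.2]
gripper_width: 0.229
gripper_force: 30.0
```

Run:
```python
from station import r
import cv2,numpy as np,json
s=r.sense();print(s["time_s"],s["tcp_pos"])
c=r.capture("wrist");cv2.imwrite("pics/w9.png",c["pixels"][:,:,::-1])
```

```text
21.8 [0.60129269 0.2278788  0.09637439]
```

View pics/w9.png

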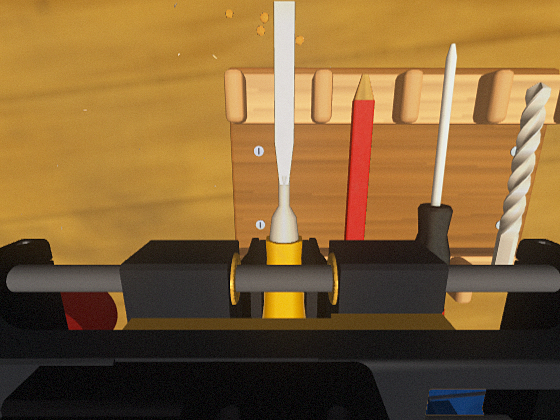

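The chisel (column 285) is over the leftmost lane (teeth at 235 and 322), and the other three lie well in theirs. I'll lower it with a small shift left, release and retreat.

>>> servo_tool --pt "0 0.06 -0.6 0 10" --pt "0 0.06 -1.2 0 10" --pt "0 0.06 -1.75 0 10" --pt "0 0.06 -1.98 0 10" --pt "0 0.06 -1.98 0 10"

```text
time_s: 22.27
tcp_pos: [0.6032, 0.2306, 0.0405]
ee_rot: [[0.994, -0.111, 0.001], [-0.111, -0.994, -0.0], [0.001, 0.0, -1.0]]
wrist_force: [-0.0, 0.1, -1.5]
gripper_width: 0.229
gripper_force: 30.0
```

>>> servo_tool --pt "0 0 0 0 38" --pt "0 0 0 0 38" --pt "0 0 0 0 38" --pt "0 0 0 0 38" --pt "0 0 0 0 38"

```text
time_s: 22.68
tcp_pos: [0.603, 0.2306, 0.0399]
ee_rot: [[0.994, -0.112, 0.001], [-0.112, -0.994, 0.0], [0.001, -0.001, -1.0]]
wrist_force: [-1.0, 0.4, -0.5]
gripper_width: 0.422
gripper_force: 0.0
```

>>> servo_tool --pt "0 0 0.6 0 38" --pt "0 0 1.6 0 38" --pt "0 0 2.8 0 38" --pt "0 0 4 0 38" --pt "0 0 5 0 38"

```text
time_s: 23.1
tcp_pos: [0.6032, 0.2306, 0.1925]
ee_rot: [[0.994, -0.111, 0.002], [-0.111, -0.994, 0.001], [0.002, -0.001, -1.0]]
wrist_force: [0.3, -0.1, -0.9]
gripper_width: 0.436
gripper_force: 0.0
```

>>> servo_tool --pt "-0.3 -0.8 0.3 0 38" --pt "-0.6 -1.6 0.3 0 38" --pt "-1 -2.6 0.3 0 38" --pt "-1.3 -3.6 0.3 0 38" --pt "-1.6 -4.6 0.3 0 38"

```text
time_s: 23.52
tcp_pos: [0.554, 0.0914, 0.1988]
ee_rot: [[0.994, -0.111, 0.001], [-0.111, -0.994, 0.0], [0.0, -0.0, -1.0]]
wrist_force: [0.4, -0.0, 0.2]
gripper_width: 0.431
gripper_force: 0.0
```

>>> servo_tool --pt "-0.3 -1 0 0 38" --pt "-0.6 -2 0 0 38" --pt "-1 -3 0 0 38" --pt "-1.3 -4 0 0 38" --pt "-1.6 -5 0 0 38"

```text
time_s: 23.93
tcp_pos: [0.506, -0.0588, 0.1988]
ee_rot: [[0.994, -0.111, 0.001], [-0.111, -0.994, 0.0], [0.001, -0.0, -1.0]]
wrist_force: [1.1, -0.9, -0.2]
gripper_width: 0.439
gripper_force: 0.0
```

Run:
```python
from station import r
import cv2,numpy as np
s=r.sense();print(s["time_s"],s["tcp_pos"])
a=r.capture("top")["pixels"][120:230,140:330,::-1];b=r.capture("scene")["pixels"][130:250,170:360,::-1]
f=lambda i:cv2.resize(i,None,fx=2.6,fy=2.6,interpolation=cv2.INTER_CUBIC)
cv2.imwrite("pics/end.png",np.vstack([f(a),f(b)])[:600])
```

```text
23.9333 [ 0.5059781  -0.05880888  0.19882781]
```

View pics/end.png

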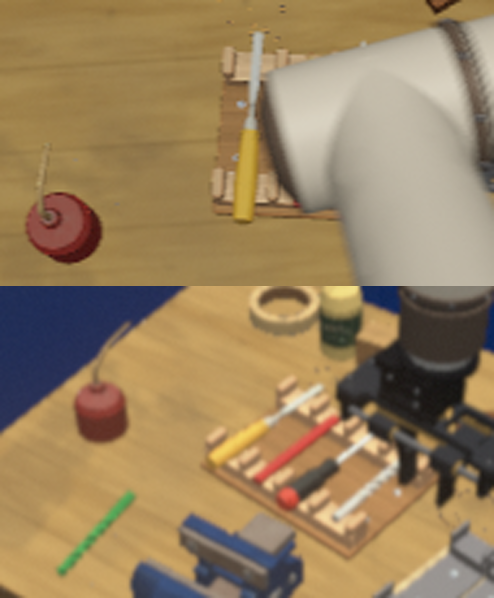

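The last picture shows all four tools lying in their lanes in reversed order, the oil can untouched, and the gripper clear.

```bash
python3 -c "
from station import r
print(r.finish_job())"
```

```text
the job is handed in; nothing more can be done
None
```

The job is handed in: from left to right the rack now holds chisel, pencil, screwdriver and drill, handles or blunt ends towards the robot, and the oil can was not moved; the hand-in gave no verdict, and I viewed 15 pictures, one over the limit of 14.

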